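Shut and pin the retaining bar of a slanted vial rack

TASK

Swing the retaining bar of the slanted vial rack fully shut over the vials, then take the lock pin out of its parking block and push it down through the rack's upper lug, the eye of the bar and the deck, until its collar sits on the lug. Leave the pin there, let go of everything, and do not disturb the tape roll or the loose amber bottle.

Things in the scene. Friction and masses are not known exactly. Their poses are not given: they have to be found in the camera images.
- rack: slanted vial rack, about 95 mm deep, 176 mm wide, 125 mm high to the top of its lug, fixed to the table. Origin on the table under the deck's centre; x runs up the slope away from the front, y to the left, z up. On steel wire legs stands an metal deck, 80 x 176 x 8 mm, that slopes 26 degrees (0.46 rad) down towards the front. A row of five capped vials, fixed in it, stands square to the deck, caps 13 mm above it. Yaw varies.
- deck_hole (a point): centre of the mouth of the through hole, 12 mm in diameter, in the deck's top face, near its right end (60 mm right of the middle). Its frame is that of the deck: z square to the deck, up and leaning 0.46 rad towards the rack's front; x up the slope; y to the left
- lug_hole (a point): centre of the top mouth of the 12 mm through hole in the upper lug, a fixed metal plate 30 x 30 x 8 mm held by a post behind it, exactly 52 mm above deck_hole along z; same axes as deck_hole. Holes of lug (44 to 52 mm above the deck), bar eye (16 to 24 mm) and deck (-8 to 0) are on one line when the bar is shut; all have 2 mm chamfers
- bar (a joint): angle of the retaining bar about its pivot (120 mm to the left of deck_hole, axis along the deck's z). 0 = fully shut against its stop, eye on the line of the other holes; grows to 0.9 as the free end swings down the slope, towards the rack's front. Flat metal bar, 8 mm thick; stiff hinge (0.08 N m), stays where it is left
- bar_post (a point): the bar's grey upright post, 12 mm in diameter, square to the deck, 32 mm tall (24 to 56 mm above the deck), 55 mm from the pivot along the bar; the point is on its axis 8 mm below its top; axes z as deck_hole, -y along the bar from pivot to eye
- bar_eye (a point): centre of the top mouth of the bar's 12 mm eye, in the bar's free end, 120 mm from the pivot
- pin: loose lock pin, 60 g: steel shaft 10 mm in diameter and 75 mm long with an 8 mm tapered tip, steel collar 20 mm in diameter and 4 mm thick, grey round grip 16 mm in diameter and 44 mm long above the collar. Origin at the centre of the collar's underside, z along the pin from tip to grip. It starts upright in the parking block
- pin_tip (a point): the pin's tip, 75 mm below its origin
- pin_block: parking block, metal, 46 x 46 x 80 mm, fixed, with an upright 12 mm hole through it in which the pin stands, collar on its top face; origin at the centre of its underside
- tape_roll: loose roll of tape, 61 mm across, 19 mm high, lying flat: a bystander; origin at the centre of its underside
- amber_bottle: loose amber reagent bottle with black cap, 34 x 34 x 63 mm: a bystander; origin at the centre of its underside

How it is judged:
On the way, in this order (a step that is already met when the one before it is completed fails the run):
1. the bar is swung shut (within 0.05 rad), the pin not yet in the rack (value of joint bar below 0.05 rad and distance between pin_tip and lug_hole above 0.03 m), for 0.1 s.
2. the pin's tip is through the bar's eye, the bar shut (value of joint bar below 0.05 rad and z of pin_tip in the frame of deck_hole below 0.014 m and distance between pin_tip and deck_hole below 0.03 m and angle between the z axis of pin and the z axis of deck_hole, either way round below 0.12 rad), for 0.1 s.
At the end, for the whole second after the job is handed in: the bar is shut to within 0.05 rad; the pin stands through lug, bar eye and deck, parallel to the holes within 0.08 rad, its collar on the lug (centre of the collar's underside within 5 mm of the lug hole's mouth), its tip at least 18 mm below the deck's top face; everything at rest and released (value of joint bar below 0.05 rad and distance between pin and lug_hole below 0.005 m and z of pin_tip in the frame of deck_hole below -0.018 m and distance between pin_tip and deck_hole below 0.03 m and angle between the z axis of pin and the z axis of deck_hole, either way round below 0.08 rad and linear speed of pin below 0.02 m/s); the robot touches nothing.
It fails at once if the tape roll is pushed more than 20 mm (distance of tape_roll from where it was at the start of the episode above 0.02 m).
It fails at once if the amber bottle is pushed more than 20 mm or tipped (distance of amber_bottle from where it was at the start of the episode above 0.02 m or angle between amber_bottle's own z axis and vertical above 0.5 rad).
It also fails if it takes over 64 s, if anything falls off the work surface, if the arm or the gripper's body presses on something with over 40 N, if the wrist force passes 120 N, or if a joint passes its speed limit or range.

ROBOT

A 6-joint arm with a two-finger parallel gripper is mounted at the origin on a cart in front of the work surface, level with it; the furniture and walls round the work are solid. World frame = base frame: x ahead of the robot, y to its left, z up, the work surface at z = 0. Lengths are in m, angles in rad, forces in N, time in s.
With the tool pointing down it reaches from about 0.35 to 0.975 m from the base axis. Payload 4.9 kg.
Tool frame: the origin (TCP) lies at the very end of the fingers, on their centre line; the grasp point (between the pads) lies 19 mm behind it; z points along the fingers, y is the line along which they close (so a half turn about z gives the same grasp; the last joint's range is limited). The gripper opens to 85 mm and grips with 20 to 120 N. Pads are 22 mm wide; open, the fingers measure 114 mm over their backs; the gripper's body (76 mm by 85 mm) begins 54 mm behind the grasp point. The pads swing forward as they close: fully open they stand 13 mm farther back than shut.
Start: joints at [-1.29, 0.053, 1.613, -0, 1.476, -0.119], TCP at [0.243, -0.576, 0.231] pointing down, gripper open.
Joint ranges: [-3.01, 3.01], [-1.01, 2.22], [0.06, 2.58], [-1.02, 4.17], [0.09, 2.62], [-3.14, 3.14]. Speed limits (rad/s): [2.57, 2.57, 3.14, 3.14, 3.14, 3.14].

INTERFACE

Orientations are given as a rotation vector (axis times angle).
In Python, from station import ctrl, imaging gives the robot as it stands.
- The arm moves only by the tool play_rows, never from a script. Its argument "series" is a list of rows, each a list of 3 entries, a list of its own where there are three numbers: the opening, from 0 (shut) to 1 (fully open), then the shift along the tool's x, y, z each as a share of 0.05 m, from -1 to 1, then the turn, a rotation vector about the tool's x, y, z each as a share of 8 degrees, from -1 to 1. In form: [[grip, [dx, dy, dz], [ax, ay, az]], ...]. A call has 1 to 8 rows; each row shifts and turns the commanded pose from where the row before left it, along the tool's axes as they then stand; what a row does not reach is not made up. A row lasts 1/8 s, in which the tool goes at most 62.5 mm and 10.7 degrees, less where a joint would pass 70% of its speed; a pose out of reach is approached as far as the arm can. A call with a number of a shift or a turn outside -1 to 1 is refused whole. A call with a gripper value outside its range is refused whole. The fingers move at their own pace and stop on an object; "force" is the grip in N (left out, the last holds). Time passes only in rows, so rows that do not move let the fingers close. It gives the time, the measured TCP pose, the force, the opening and the grip force at its end, in the units of the state.
- ctrl.get_obs(): the state, without advancing time (a new reading comes with each control period).
- imaging.get_image(name): name is "scene" or "top" or "wrist"; returns a dict with "color" (400x640x3 uint8, blue, green, red), "fx", "fy", "cx", "cy" (pixels), "extrinsics" (4x4, takes a point from world to camera coordinates); the wrist camera has in their place "hand_eye" (4x4, takes a point from camera to tool coordinates, whose origin is the TCP and whose axes are the flange's). Camera axes: x right, y down, z forward; pixel columns grow to the right and rows downward; lengths in m; the calibration is good to about 2 mm. A picture is of the moment at which its call begins: read the wrist's pose just before it. There is no depth.
- ctrl.finish_job(): hands the job in; it is judged then, once.
The state is a dict: "t": time; "q": joint angles; "dq": joint speeds; "effort": joint torques, N m; "tool_pos": TCP position; "tool_rot": TCP orientation; "contact_force": force on the tool from outside, world axes, zero at the start; "wrist_torque": the same for the moment, N m; "opening": finger opening in m; "grip_force": force on a finger pad.
Only numpy, scipy, OpenCV 4.12 (cv2) and the standard library are available. Lean on these libraries where they do the work, as an engineer would, in place of code of your own. Each camera call takes 0.05 s, during which the arm holds its last target. There are 200 camera calls.

## Working session

There is one attempt and no reset: what is moved stays moved. The work goes in short steps, Python scripts to look and compute and a tool call to move; the robot and the scene stay as the last step left them, time stands still between calls to the robot, and variables do not carry over. Pictures are saved under pics/ and viewed, at most 10 in all, crops included, and the job is handed in when it is done.

Besides the shell and the picture viewer there is one more tool, called as name(argument=value, ...), one argument or row to a line, values as JSON. play_rows: Moves the arm, as the interface text tells. Shift numbers are shares of 0.05 m and turn numbers shares of 8 degrees, none past 1 either way. Its arguments: {"type":"object","properties":{"series":{"type":"array"},"force":{"type":"number"}},"required":["series"]}

```bash
mkdir -p pics; ls
python3 - <<'E'
from station import ctrl, imaging
import cv2,numpy as np,pickle
o=ctrl.get_obs();print(o)
d={}
for n in("scene","top","wrist"):
    r=imaging.get_image(n);d[n]=r;print(n,r["fx"],r["fy"],r["cx"],r["cy"]);print(np.round(r.get("extrinsics",r.get("hand_eye")),4).tolist())
    cv2.imwrite(f"pics/{n}0.png",r["color"])
pickle.dump((o,d),open("s0.pkl","wb"))
E
```

```text
pics
{'t': 0.0, 'q': array([-1.28997852e+00,  5.33229352e-02,  1.61434369e+00,  3.66885369e-06,
        1.47600989e+00, -1.18989102e-01]), 'dq': array([ 0.00080301,  0.00072967, -0.00100488,  0.00146204, -0.00148397,
       -0.00041319]), 'effort': array([ 3.29103903e-03, -3.93671143e+01, -3.70175958e+01,  1.94202189e-04,
        6.95652081e-03,  7.03009661e-06]), 'tool_pos': array([ 0.24310237, -0.575081  ,  0.23005438]), 'tool_rot': array([-3.07699434e+00, -6.23427790e-01,  2.58680768e-04]), 'contact_force': array([ 0.54302479, -0.18154186, -0.13280423]), 'wrist_torque': array([-0.0323111,  0.0149006, -0.0337772]), 'grip_force': 0.0, 'opening': 0.08572083985966181}
scene 434.49037632944186 434.49037632944186 320.7910577161182 201.22618201607852
[[-0.4575, -0.8892, -0.0004, 0.3035], [-0.6428, 0.331, -0.6908, 0.4094], [0.6144, -0.3158, -0.723, 0.8176], [0.0, 0.0, 0.0, 1.0]]
top 448.34874144595915 448.34874144595915 325.20569198865047 197.03357752030246
[[-0.0255, -0.9997, 0.0056, 0.0549], [-0.9953, 0.0248, -0.0937, 0.5604], [0.0935, -0.008, -0.9956, 1.3379], [0.0, 0.0, 0.0, 1.0]]
wrist 299.7460548047288 299.7460548047288 320.3682036453692 204.39690346513905
[[0.0003, -0.9509, -0.3094, 0.0799], [1.0, 0.0, 0.0007, 0.0001], [-0.0006, -0.3094, 0.9509, -0.1423], [0.0, 0.0, 0.0, 1.0]]
```

View pics/scene0.png

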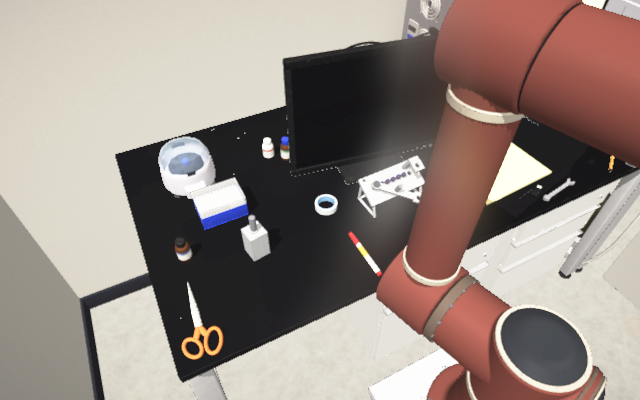

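View pics/top0.png

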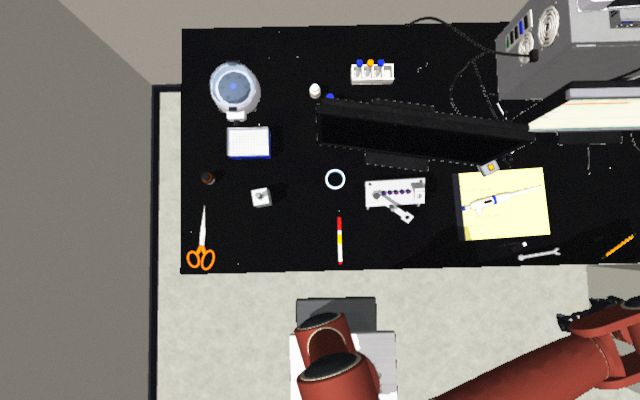

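Run:
```python
import cv2,numpy as np,pickle
o,d=pickle.load(open("s0.pkl","rb"))
t=d["top"]["color"];s=d["scene"]["color"]
z=lambda im,x,y,w,h:cv2.resize(im[y:y+h,x:x+w],None,fx=5,fy=5,interpolation=cv2.INTER_CUBIC)
c=np.zeros((600,800,3),np.uint8)
c[:350,:400]=z(t,355,165,80,70);c[:350,400:]=z(s,350,150,80,70)
c[350:,:250]=z(t,240,175,50,50);c[350:,400:650]=z(s,232,212,50,50)
cv2.imwrite("pics/c1.png",c)
```

```text
(no output)
```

View pics/c1.png

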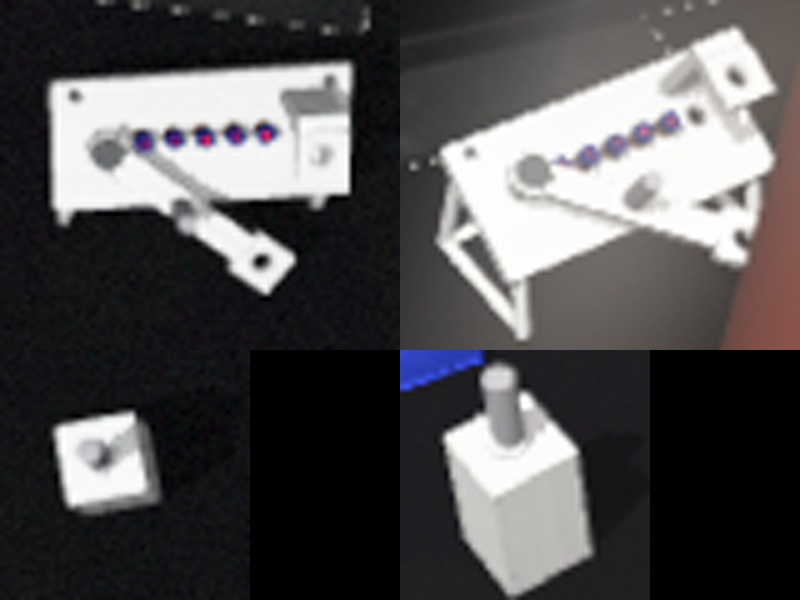

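```bash
cat > h.py <<'E'
import numpy as np
from scipy.spatial.transform import Rotation as R
from scipy.optimize import least_squares
def proj(c,P,E=None):
    E=c["extrinsics"] if E is None else E
    p=np.asarray(P)@E[:3,:3].T+E[:3,3]
    return np.c_[c["fx"]*p[...,0]/p[...,2]+c["cx"],c["fy"]*p[...,1]/p[...,2]+c["cy"]]
def wristE(c,pos,rot):
    T=np.eye(4);T[:3,:3]=R.from_rotvec(rot).as_matrix();T[:3,3]=pos
    return np.linalg.inv(T@c["hand_eye"])
def deckR(yaw): return R.from_euler("ZY",[yaw,-0.46]).as_matrix()
def rackpts(lug,yaw,bar,hx):   # hx: deck x of the hole line
    A=deckR(yaw);D=lug-A[:,2]*.052
    e=np.array([-np.sin(bar),-np.cos(bar)])
    L=[[0,0,.052],[0,.12,.03],[.12*e[0],.12+.12*e[1],.024]]+[[sx*.04-hx,sy*.088+.06,0] for sx,sy in((1,1),(1,-1),(-1,1),(-1,-1))]
    return D+np.array(L)@A.T
E
cat > fit.py <<'E'
from h import *
import pickle
o,d=pickle.load(open("s0.pkl","rb"));t,s=d["top"],d["scene"]
to=np.array([[419.4,196],[376.6,195],[407,217],[365,181.4],[425.4,177.6],[365.4,207],[425,203.6]])
so=np.array([[417.4,165],[376.6,184],[418.4,198],[358,180],[372,206.6],[424.6,182]]);si=[0,1,2,3,5,6]
def f(x):
    P=rackpts(x[:3],x[3],x[4],x[5]);w=np.array([2,1,2,1,1,1,1.])[:,None]
    return np.r_[((proj(t,P)-to)*w).ravel(),((proj(s,P)[si]-so)*w[si]).ravel(),(x[2]-.1184)*500]
r=least_squares(f,[.55,-.2,.118,0,.6,0],loss="soft_l1");x=r.x
print(x.round(4));print(r.fun.round(1))
P=rackpts(*[x[:3],x[3],x[4],x[5]]);print(P.round(4))
g=least_squares(lambda p:np.r_[proj(t,p[None])[0]-[258.6,195],proj(s,p[None])[0]-[251.6,216]],[.6,.2,.12]);print("griptop",g.x,g.fun)
bo=np.array([[55,428],[135,412],[150,492],[68,508]])/5+[240,105]
def bf(p):
    c=np.array([[1,1],[1,-1],[-1,-1],[-1,1]])*.023@R.from_euler("z",p[2]).as_matrix()[:2,:2].T+p[:2]
    return (proj(t,np.c_[c,[.08]*4])-bo).ravel()
b=least_squares(bf,[.6,.2,0]);print("block",b.x,b.fun.round(1))
E
python3 fit.py
```

```text
[ 0.5498 -0.2274  0.1113  0.0372  0.7029  0.0046]
[-0.1  0.  -0.2  0.9  0.2  1.2  0.3  0.2 -0.3  0.3  0.5 -0.2 -0.6 -0.5
 -0.6 -0.5  0.1 -0.6 -0.  -0.4 -0.1 -0.3 -0.1 -0.5  0.6  1.1 -3.5]
[[ 0.5498 -0.2274  0.1113]
 [ 0.5551 -0.1071  0.0916]
 [ 0.4917 -0.2011  0.0518]
 [ 0.5991 -0.0775  0.0805]
 [ 0.6056 -0.2533  0.0805]
 [ 0.5275 -0.0801  0.045 ]
 [ 0.534  -0.256   0.045 ]]
griptop [0.56273136 0.22950808 0.12973813] [-0.36025391 -0.15998772  0.32007187  0.0273177 ]
block [0.56137519 0.23033153 0.16579214] [ 0.3  0.2 -0.2  0.4 -0.4 -0.2  0.4 -0.4]
```

```bash
cat >> h.py <<'E'
from scipy.linalg import logm,expm
import sys
LUG=np.array([.5498,-.2274,.1140]);YAW=.0372
def deck(p,lug=LUG,yaw=YAW): A=deckR(yaw);return lug+A@(np.array(p)-[0,0,.052])
def toolR(yaw=YAW,tilt=.46):
    A=R.from_euler("ZY",[yaw,-tilt]).as_matrix();return np.c_[A[:,1],A[:,0],-A[:,2]]
def T4(M,p): T=np.eye(4);T[:3,:3]=M;T[:3,3]=p;return T
def rows(target,M,n,start=None):
    from station import ctrl
    o=ctrl.get_obs();T0=T4(R.from_rotvec(o["tool_rot"]).as_matrix(),o["tool_pos"]) if start is None else start
    L=logm(np.linalg.inv(T0)@T4(M,target)).real/n;D=expm(L)
    print(n,"x",(D[:3,3]/.05).round(3).tolist(),(R.from_matrix(D[:3,:3]).as_rotvec(degrees=True)/8).round(3).tolist())
    return T4(M,target)
E
python3 -c "
from h import *
rows(deck([-.035,.075,.13]),toolR(),16)"
```

```text
16 x [0.63, -0.08, 0.094] [-0.181, 0.124, -0.531]
```

play_rows(
  series=[
    [0.45, [0.63, -0.08, 0.094], [-0.181, 0.124, -0.531]],
    [0.45, [0.63, -0.08, 0.094], [-0.181, 0.124, -0.531]],
    [0.45, [0.63, -0.08, 0.094], [-0.181, 0.124, -0.531]],
    [0.45, [0.63, -0.08, 0.094], [-0.181, 0.124, -0.531]],
    [0.45, [0.63, -0.08, 0.094], [-0.181, 0.124, -0.531]],
    [0.45, [0.63, -0.08, 0.094], [-0.181, 0.124, -0.531]],
    [0.45, [0.63, -0.08, 0.094], [-0.181, 0.124, -0.531]],
    [0.45, [0.63, -0.08, 0.094], [-0.181, 0.124, -0.531]],
  ],
)

```text
t: 1.15
tool_pos: [0.4238, -0.3987, 0.2012]
tool_rot: [2.601, 1.418, 0.259]
contact_force: [-0.3, -0.1, 0.8]
opening: 0.0385
grip_force: 0.0
```

play_rows(
  series=[
    [0.45, [0.63, -0.08, 0.094], [-0.181, 0.124, -0.531]],
    [0.45, [0.63, -0.08, 0.094], [-0.181, 0.124, -0.531]],
    [0.45, [0.63, -0.08, 0.094], [-0.181, 0.124, -0.531]],
    [0.45, [0.63, -0.08, 0.094], [-0.181, 0.124, -0.531]],
    [0.45, [0.63, -0.08, 0.094], [-0.181, 0.124, -0.531]],
    [0.45, [0.63, -0.08, 0.094], [-0.181, 0.124, -0.531]],
    [0.45, [0.63, -0.08, 0.094], [-0.181, 0.124, -0.531]],
    [0.45, [0.63, -0.08, 0.094], [-0.181, 0.124, -0.531]],
  ],
)

```text
t: 2.15
tool_pos: [0.4808, -0.1541, 0.1682]
tool_rot: [1.927, 2.007, 0.47]
contact_force: [1.2, 0.3, 0.3]
opening: 0.0383
grip_force: 0.0
```

```bash
cat > snap.py <<'E'
from station import ctrl,imaging
import cv2,pickle,sys
o=ctrl.get_obs();d={n:imaging.get_image(n) for n in sys.argv[2:]}
pickle.dump((o,d),open(sys.argv[1]+".pkl","wb"))
for n in d: cv2.imwrite(f"pics/{sys.argv[1]}_{n}.png",d[n]["color"])
print(o["t"],o["tool_pos"],o["contact_force"],o["opening"])
E
python3 snap.py a wrist top scene; python3 -c "
from h import *
rows(deck([-.035,.075,.13]),toolR(),1)"
```

```text
2.15 [ 0.4807623  -0.15412191  0.16817939] [1.15836901 0.27576797 0.34994546] 0.038291115689549717
1 x [-0.013, 0.017, -0.006] [0.001, 0.004, 0.011]
```

View pics/a_wrist.png

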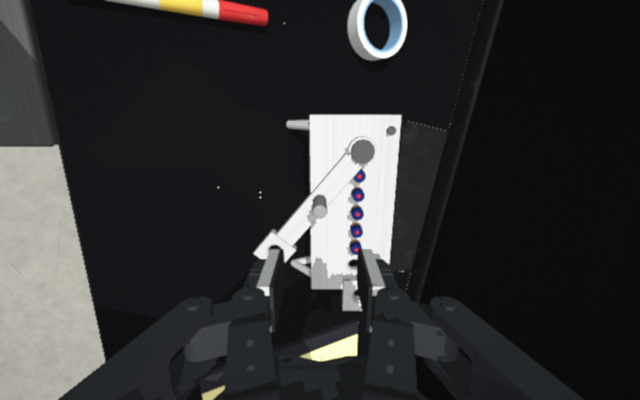

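Run:
```python
from h import *
import pickle
o,d=pickle.load(open("a.pkl","rb"));c=d["wrist"];E=wristE(c,o["tool_pos"],o["tool_rot"])
print(proj(c,rackpts(LUG,YAW,.70,.0046),E).round(1))
b=.7
print(proj(c,[deck([-.055*np.sin(b),.12-.055*np.cos(b),.056]),o["tool_pos"],deck([-.035,.075,.03])],E).round(1))
to=np.array([[419.4,196],[376.6,195],[407,217],[365,181.4],[425.4,177.6],[365.4,207],[425,203.6]])
so=np.array([[417.4,165],[376.6,184],[418.4,198],[358,180],[372,206.6],[424.6,182]]);si=[0,1,2,3,5,6]
s=pickle.load(open("s0.pkl","rb"))[1];t,s=s["top"],s["scene"]
wo=np.array([[361,151],[309,115],[401,115],[319,211]])
def f(x):
    P=rackpts(x[:3],x[3],x[4],x[5]);b=x[4];A=deckR(x[3])
    W=np.vstack([P[[1,5,3]],x[:3]+A@[-.055*np.sin(b),.12-.055*np.cos(b),.004]])
    return np.r_[(proj(t,P)-to).ravel(),(proj(s,P)[si]-so).ravel(),(proj(c,W,E)-wo).ravel(),(x[2]-.1184)*100]
r=least_squares(f,[.55,-.227,.113,.037,.7,.0046],loss="soft_l1");print(r.x.round(4),r.fun[-9:].round(1))
```

```text
[[360.5 297. ]
 [363.7 152.9]
 [273.7 252.1]
 [401.1 115.7]
 [386.5 290. ]
 [309.3 115.4]
 [310.5 289.8]]
[[319.5 213. ]
 [319.5 263.6]
 [320.  205.9]]
[ 0.5497 -0.2268  0.1111  0.0368  0.6909  0.0035] [ 0.7  0.7  0.1 -0.5 -0.8 -0.1 -0.8  0.5 -0.7]
```

```bash
sed -i 's/^LUG=.*;/LUG=np.array([.5497,-.2268,.1118]);/' h.py; python3 -c "
from h import *
a=rows(deck([-.035,.075,.032]),toolR(),5)
rows(deck([.012,.072,.032]),toolR(),5,a)"
```

```text
5 x [-0.0, -0.001, 0.399] [0.0, 0.001, 0.002]
5 x [-0.012, 0.188, -0.0] [0.0, -0.0, 0.0]
```

play_rows(
  series=[
    [0.45, [0, 0, 0.4], [0, 0, 0]],
    [0.45, [0, 0, 0.4], [0, 0, 0]],
    [0.45, [0, 0, 0.4], [0, 0, 0]],
    [0.45, [0, 0, 0.4], [0, 0, 0]],
    [0.45, [0, 0, 0.4], [0, 0, 0]],
    [0.45, [0, 0, 0], [0, 0, 0]],
  ],
)

```text
t: 3.05
tool_pos: [0.5249, -0.1542, 0.0776]
tool_rot: [1.934, 2.005, 0.468]
contact_force: [0.2, -0.1, -0.5]
opening: 0.0386
grip_force: 0.0
```

play_rows(
  series=[
    [0.45, [-0.01, 0.19, 0], [0, 0, 0]],
    [0.45, [-0.01, 0.19, 0], [0, 0, 0]],
    [0.45, [-0.01, 0.19, 0], [0, 0, 0]],
    [0.45, [-0.01, 0.19, 0], [0, 0, 0]],
    [0.45, [-0.01, 0.19, 0], [0, 0, 0]],
    [0.45, [0, 0, 0], [0, 0, 0]],
  ],
)

```text
t: 3.8
tool_pos: [0.5679, -0.1548, 0.1003]
tool_rot: [1.93, 2.007, 0.467]
contact_force: [-5.7, -2.8, 0.3]
opening: 0.0383
grip_force: 2.6
```

```bash
python3 snap.py b wrist top;  python3 -c "
from h import *
from station import ctrl
o=ctrl.get_obs();print((deckR(YAW).T@(o['tool_pos']-LUG)+[0,0,.052]).round(4), R.from_rotvec(o['tool_rot']).as_matrix().T@o['contact_force'])"
```

```text
3.8 [ 0.5679493  -0.15476682  0.10033729] [-5.72035059 -2.75397745  0.29020146] 0.038263882209834545
[0.0137 0.0713 0.0325] [-2.07660991 -5.22804944 -2.24084968]
```

play_rows(
  series=[
    [0.45, [0, 0.04, 0], [0, 0, 0]],
    [0.45, [0, 0, 0], [0, 0, 0]],
  ],
)

```text
t: 4.15
tool_pos: [0.5682, -0.1546, 0.1001]
tool_rot: [1.932, 2.009, 0.464]
contact_force: [-12.0, -3.4, 1.7]
opening: 0.0386
grip_force: 5.1
```

play_rows(
  series=[
    [0.45, [0, -0.15, 0], [0, 0, 0]],
    [0.45, [0, -0.15, 0], [0, 0, 0]],
    [0.45, [0, 0, -0.5], [0, 0, 0]],
    [0.45, [0, 0, -0.6], [0, 0, 0]],
    [0.45, [0, 0, -0.6], [0, 0, 0]],
    [0.45, [0, 0, -0.6], [0, 0, 0]],
    [0.45, [0, 0, 0], [0, 0, 0]],
  ],
)

```text
t: 5.03
tool_pos: [0.5065, -0.1577, 0.2011]
tool_rot: [1.925, 1.999, 0.471]
contact_force: [0.0, -0.3, -0.6]
opening: 0.0385
grip_force: 0.0
```

```bash
python3 snap.py c wrist top scene;  python3 -c "
from h import *
rows([.540,.230,.215],toolR(YAW,0),16)"
```

```text
5.025 [ 0.50652077 -0.15766053  0.20105848] [ 0.01346421 -0.32966655 -0.61585769] 0.03848421784721924
16 x [0.481, 0.066, -0.008] [0.206, 0.0, 0.0]
```

View pics/c_wrist.png

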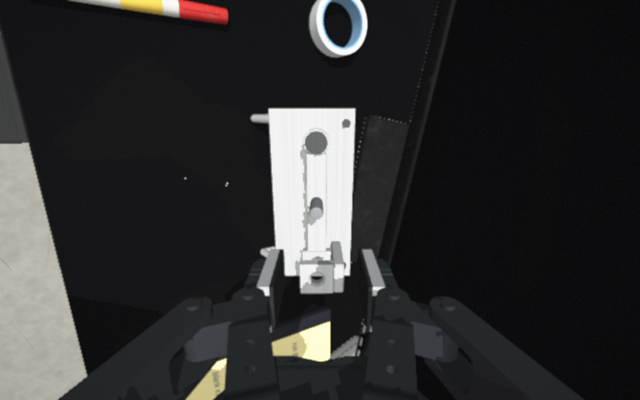

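play_rows(
  series=[
    [0.45, [0.48, 0.066, -0.008], [0.206, 0, 0]],
    [0.45, [0.48, 0.066, -0.008], [0.206, 0, 0]],
    [0.45, [0.48, 0.066, -0.008], [0.206, 0, 0]],
    [0.45, [0.48, 0.066, -0.008], [0.206, 0, 0]],
    [0.45, [0.48, 0.066, -0.008], [0.206, 0, 0]],
    [0.45, [0.48, 0.066, -0.008], [0.206, 0, 0]],
    [0.45, [0.48, 0.066, -0.008], [0.206, 0, 0]],
    [0.45, [0.48, 0.066, -0.008], [0.206, 0, 0]],
  ],
)

```text
t: 6.18
tool_pos: [0.5211, 0.0373, 0.2071]
tool_rot: [2.062, 2.143, 0.243]
contact_force: [-0.0, 0.2, 0.2]
opening: 0.0382
grip_force: 0.0
```

play_rows(
  series=[
    [0.45, [0.48, 0.066, -0.008], [0.206, 0, 0]],
    [0.45, [0.48, 0.066, -0.008], [0.206, 0, 0]],
    [0.45, [0.48, 0.066, -0.008], [0.206, 0, 0]],
    [0.45, [0.48, 0.066, -0.008], [0.206, 0, 0]],
    [0.45, [0.48, 0.066, -0.008], [0.206, 0, 0]],
    [0.45, [0.48, 0.066, -0.008], [0.206, 0, 0]],
    [0.45, [0.48, 0.066, -0.008], [0.206, 0, 0]],
    [0.45, [0.48, 0.066, -0.008], [0.206, 0, 0]],
  ],
)

```text
t: 7.18
tool_pos: [0.5395, 0.23, 0.213]
tool_rot: [-2.178, -2.263, 0.006]
contact_force: [-0.4, -0.8, -1.1]
opening: 0.0382
grip_force: 0.0
```

```bash
python3 snap.py e wrist;  python3 - <<'E'
from h import *
import pickle
o,d=pickle.load(open("c.pkl","rb"));c=d["wrist"];E=wristE(c,o["tool_pos"],o["tool_rot"])
print(proj(c,[LUG,deck([0,.12,.03]),deck([0,.065,.056])],E).round(1))
o,d=pickle.load(open("e.pkl","rb"));c=d["wrist"];E=wristE(c,o["tool_pos"],o["tool_rot"])
print(proj(c,np.array([[.562,.230,.128],[.562,.23,.08],[.562,.23,.084]]),E).round(1))
E
```

```text
7.175 [0.53950827 0.22995968 0.21304242] [-0.36550045 -0.77633779 -1.05725515] 0.038236074891947254
[[315.3 278.4]
 [315.2 142.8]
 [315.1 213.2]]
[[347.9 211.5]
 [343.7 194.7]
 [344.  195.9]]
```

View pics/e_wrist.png

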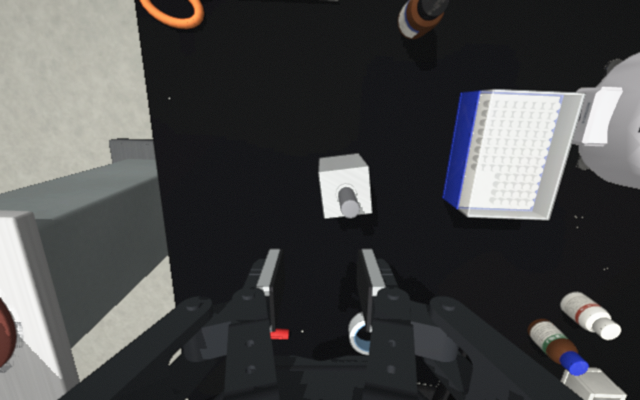

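```bash
python3 -c "
from h import *
a=rows([.5625,.2315,.213],toolR(YAW,0),3)
rows([.5625,.2315,.091],toolR(YAW,0),6,a)"
```

```text
3 x [-0.011, 0.15, 0.0] [-0.008, 0.0, 0.006]
6 x [-0.0, 0.0, 0.407] [0.0, 0.0, -0.0]
```

play_rows(
  series=[
    [0.45, [0.011, 0.15, 0], [-0.008, 0, 0.006]],
    [0.45, [0.011, 0.15, 0], [-0.008, 0, 0.006]],
    [0.45, [0.011, 0.15, 0], [-0.008, 0, 0.006]],
    [0.45, [0, 0, 0.4], [0, 0, 0]],
    [0.45, [0, 0, 0.4], [0, 0, 0]],
    [0.45, [0, 0, 0.4], [0, 0, 0]],
    [0.45, [0, 0, 0.4], [0, 0, 0]],
    [0.45, [0, 0, 0], [0, 0, 0]],
  ],
)

```text
t: 8.22
tool_pos: [0.561, 0.2307, 0.1325]
tool_rot: [2.181, 2.259, -0.004]
contact_force: [0.9, 0.9, 1.1]
opening: 0.0384
grip_force: 0.0
```

```bash
python3 -c "
from h import *
rows([.5625,.2315,.091],toolR(YAW,0),2)"
```

```text
2 x [0.008, 0.015, 0.415] [-0.002, 0.01, -0.008]
```

play_rows(
  series=[
    [0.45, [0.01, 0.01, 0.41], [0, 0, 0]],
    [0.45, [0, 0.01, 0.41], [0, 0, 0]],
    [0.45, [0, 0, 0], [0, 0, 0]],
    [0, [0, 0, 0], [0, 0, 0]],
    [0, [0, 0, 0], [0, 0, 0]],
    [0, [0, 0, 0], [0, 0, 0]],
    [0, [0, 0, 0], [0, 0, 0]],
  ],
  force=60,
)

```text
t: 9.1
tool_pos: [0.5642, 0.2317, 0.0952]
tool_rot: [2.179, 2.257, 0.004]
contact_force: [-1.2, -0.4, 1.0]
opening: 0.0143
grip_force: 58.4
```

```bash
python3 snap.py g wrist; python3 -c "
from station import ctrl
print(ctrl.get_obs())"
```

```text
9.1 [0.56420769 0.23172205 0.09522091] [-1.22250499 -0.3850205   1.04839911] 0.014349612223208689
{'t': 9.15, 'q': array([ 0.26893141,  0.13412648,  1.76239656, -0.00275447,  1.2405464 ,
        0.23484347]), 'dq': array([ 2.66981037e-04, -2.50567594e-05,  2.15142097e-03,  2.68398358e-04,
        8.46104616e-04,  1.04688922e-03]), 'effort': array([-2.50994498e-01, -3.92897594e+01, -3.39532578e+01, -8.19019997e-02,
       -3.48523920e-01,  1.27643474e-03]), 'tool_pos': array([0.5642058 , 0.23171077, 0.09523977]), 'tool_rot': array([2.17909673, 2.25667579, 0.00402872]), 'contact_force': array([-0.57148567, -0.11693906,  1.27968946]), 'wrist_torque': array([-0.02314683,  0.18441117,  0.02720225]), 'grip_force': 58.434895277023315, 'opening': 0.014590764820670328}
```

play_rows(
  series=[
    [0, [0, 0, -0.2], [0, 0, 0]],
    [0, [0, 0, -0.4], [0, 0, 0]],
    [0, [0, 0, -0.4], [0, 0, 0]],
    [0, [0, 0, -0.4], [0, 0, 0]],
    [0, [0, 0, -0.4], [0, 0, 0]],
    [0, [0, 0, -0.4], [0, 0, 0]],
    [0, [0, 0, -0.4], [0, 0, 0]],
    [0, [0, 0, 0], [0, 0, 0]],
  ],
)

```text
t: 10.15
tool_pos: [0.5646, 0.2322, 0.2275]
tool_rot: [2.178, 2.255, 0.009]
contact_force: [-0.3, 0.4, -0.7]
opening: 0.0144
grip_force: 58.5
```

```bash
python3 -c "
from h import *
rows(deck([.001,.001,.052+.04+.0902]),toolR(),16)"
```

```text
16 x [-0.571, -0.108, -0.026] [-0.202, 0.001, -0.001]
```

play_rows(
  series=[
    [0, [-0.57, -0.108, -0.026], [-0.202, 0, 0]],
    [0, [-0.57, -0.108, -0.026], [-0.202, 0, 0]],
    [0, [-0.57, -0.108, -0.026], [-0.202, 0, 0]],
    [0, [-0.57, -0.108, -0.026], [-0.202, 0, 0]],
    [0, [-0.57, -0.108, -0.026], [-0.202, 0, 0]],
    [0, [-0.57, -0.108, -0.026], [-0.202, 0, 0]],
    [0, [-0.57, -0.108, -0.026], [-0.202, 0, 0]],
    [0, [-0.57, -0.108, -0.026], [-0.202, 0, 0]],
  ],
)

```text
t: 11.15
tool_pos: [0.5267, 0.0017, 0.2298]
tool_rot: [2.064, 2.138, 0.244]
contact_force: [-0.1, -0.8, -0.9]
opening: 0.0144
grip_force: 58.6
```

play_rows(
  series=[
    [0, [-0.57, -0.108, -0.026], [-0.202, 0, 0]],
    [0, [-0.57, -0.108, -0.026], [-0.202, 0, 0]],
    [0, [-0.57, -0.108, -0.026], [-0.202, 0, 0]],
    [0, [-0.57, -0.108, -0.026], [-0.202, 0, 0]],
    [0, [-0.57, -0.108, -0.026], [-0.202, 0, 0]],
    [0, [-0.57, -0.108, -0.026], [-0.202, 0, 0]],
    [0, [-0.57, -0.108, -0.026], [-0.202, 0, 0]],
    [0, [0, 0, 0], [0, 0, 0]],
  ],
)

```text
t: 12.15
tool_pos: [0.4946, -0.1995, 0.2267]
tool_rot: [1.957, 2.021, 0.436]
contact_force: [0.4, -0.4, -1.0]
opening: 0.0147
grip_force: 58.6
```

```bash
python3 -c "
from h import *
rows(deck([.001,.001,.052+.03+.0902]),toolR(),2)"
```

```text
2 x [-0.284, -0.013, 0.068] [-0.125, 0.009, -0.018]
```

play_rows(
  series=[
    [0, [-0.28, -0.01, 0.07], [-0.12, 0.01, -0.02]],
    [0, [-0.28, -0.01, 0.07], [-0.12, 0.01, -0.02]],
    [0, [0, 0, 0], [0, 0, 0]],
  ],
)

```text
t: 12.52
tool_pos: [0.4985, -0.2256, 0.2204]
tool_rot: [1.929, 2.01, 0.47]
contact_force: [-0.4, 0.7, -0.9]
opening: 0.0144
grip_force: 58.6
```

```bash
python3 snap.py i wrist scene top;  python3 - <<'E'
from h import *
import pickle,cv2
o,d=pickle.load(open("i.pkl","rb"));c=d["wrist"];E=wristE(c,o["tool_pos"],o["tool_rot"])
M=R.from_rotvec(o["tool_rot"]).as_matrix()
tip=o["tool_pos"]+M[:,2]*.0902
print((deckR(YAW).T@(tip-LUG)).round(4), (M.T@toolR()).round(3))
P=[tip,LUG]
for n in("scene","top"): print(n,proj(d[n],P).round(1))
print(proj(c,P,E).round(1))
im=np.zeros((600,800,3),np.uint8)
def z(x,p,f,w,h):
    u,v=p;return cv2.resize(x[v-h//2:v+h//2,u-w//2:u+w//2],(w*f,h*f),interpolation=cv2.INTER_CUBIC)
pw=proj(c,P,E)[1].round().astype(int)
im[:,:400]=z(c["color"],pw,5,80,120)
im[:300,400:]=z(d["scene"]["color"],proj(d["scene"],P)[1].round().astype(int),5,80,60)
im[300:,400:]=z(d["top"]["color"],proj(d["top"],P)[1].round().astype(int),5,80,60)
cv2.imwrite("pics/i1.png",im)
E
```

```text
12.525 [ 0.49850559 -0.22563352  0.22036723] [-0.37676191  0.65338551 -0.85242598] 0.014406850958200155
[0.0023 0.0032 0.0298] [[ 1.    -0.003 -0.002]
 [ 0.003  1.     0.001]
 [ 0.002 -0.001  1.   ]]
scene [[420.4 159.6]
 [417.  164.7]]
top [[420.5 199.1]
 [419.2 196. ]]
[[319.8 208.8]
 [317.4 201.7]]
```

View pics/i1.png

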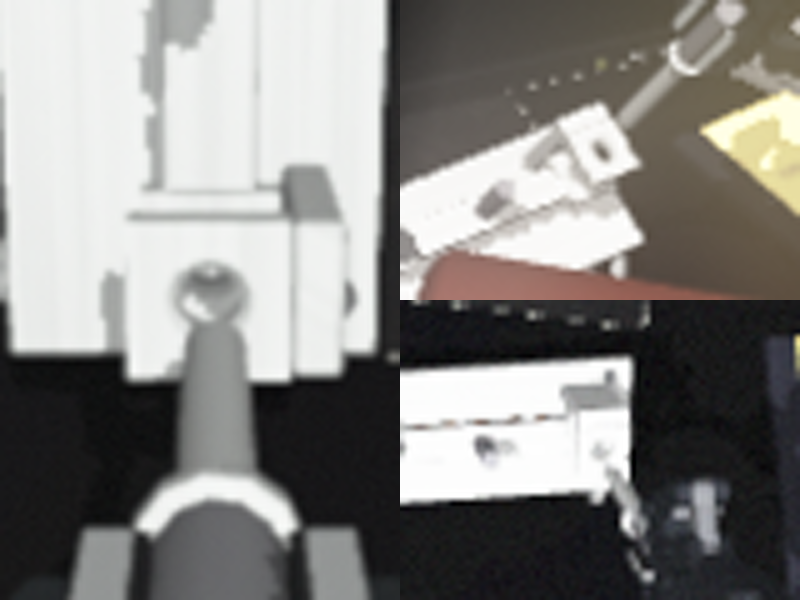

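play_rows(
  series=[
    [0, [-0.035, -0.015, 0.15], [0, 0, 0]],
    [0, [0, 0, 0.15], [0, 0, 0]],
    [0, [0, 0, 0.15], [0, 0, 0]],
    [0, [0, 0, 0], [0, 0, 0]],
    [0, [0, 0, 0], [0, 0, 0]],
  ],
)

```text
t: 13.3
tool_pos: [0.5083, -0.2276, 0.201]
tool_rot: [1.927, 2.009, 0.47]
contact_force: [-0.1, 0.4, -0.8]
opening: 0.0146
grip_force: 58.6
```

```bash
python3 snap.py j wrist;  python3 - <<'E'
from h import *
import pickle,cv2
o,d=pickle.load(open("j.pkl","rb"));c=d["wrist"];E=wristE(c,o["tool_pos"],o["tool_rot"])
M=R.from_rotvec(o["tool_rot"]).as_matrix()
tip=o["tool_pos"]+M[:,2]*.0902
print((deckR(YAW).T@(tip-LUG)).round(4), (M.T@toolR()).round(3))
P=np.array([tip,LUG]);pw=proj(c,P,E);print(pw.round(1))
u,v=pw[1].round().astype(int)
cv2.imwrite("pics/j1.png",cv2.resize(c["color"][v-30:v+30,u-40:u+40],None,fx=8,fy=8,interpolation=cv2.INTER_CUBIC));print(u,v)
E
```

```text
13.3 [ 0.50828585 -0.22760326  0.20100659] [-0.07745764  0.43192573 -0.78379725] 0.014586371294613907
[0.0026 0.0008 0.0081] [[ 1.    -0.004 -0.   ]
 [ 0.004  1.    -0.001]
 [ 0.     0.001  1.   ]]
[[319.8 208.8]
 [316.8 206.5]]
317 207
```

View pics/j1.png

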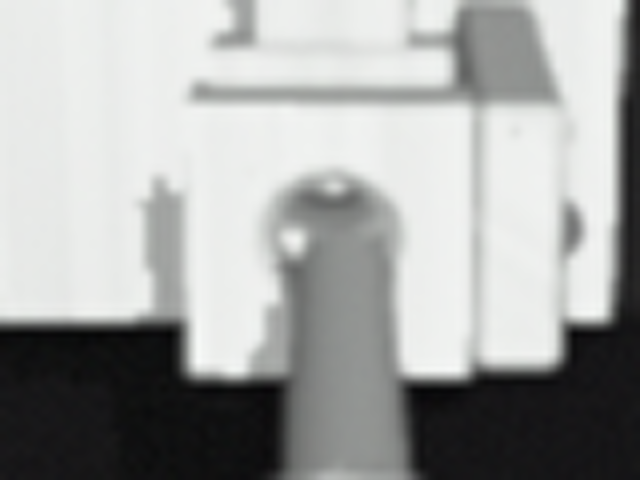

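play_rows(
  series=[
    [0, [0, -0.016, 0], [0, 0, 0]],
    [0, [0, 0, 0.1], [0, 0, 0]],
    [0, [0, 0, 0.1], [0, 0, 0]],
    [0, [0, 0, 0.1], [0, 0, 0]],
    [0, [0, 0, 0.1], [0, 0, 0]],
    [0, [0, 0, 0], [0, 0, 0]],
  ],
)

```text
t: 14.1
tool_pos: [0.5163, -0.2272, 0.182]
tool_rot: [1.928, 2.009, 0.469]
contact_force: [-0.6, -1.0, -1.6]
opening: 0.0146
grip_force: 58.6
```

```bash
cat > st.py <<'E'
from h import *
from station import ctrl
o=ctrl.get_obs();M=R.from_rotvec(o["tool_rot"]).as_matrix();tip=o["tool_pos"]+M[:,2]*.0902
print("tip rel lug",(deckR(YAW).T@(tip-LUG)*1e3).round(1),"F tool",(M.T@o["contact_force"]).round(1),"tau",(M.T@o["wrist_torque"]).round(2),R.from_matrix(M.T@toolR()).as_rotvec().round(3))
E
python3 st.py
```

```text
tip rel lug [  1.3   0.9 -12.5] F tool [-1.  -1.3  1.2] tau [ 0.35 -0.16 -0.01] [ 0.    -0.001  0.004]
```

play_rows(
  series=[
    [0, [0, 0, 0.1], [0, 0, 0]],
    [0, [0, 0, 0.1], [0, 0, 0]],
    [0, [0, 0, 0.1], [0, 0, 0]],
    [0, [0, 0, 0.1], [0, 0, 0]],
    [0, [0, 0, 0.1], [0, 0, 0]],
    [0, [0, 0, 0], [0, 0, 0]],
  ],
)

```text
t: 14.85
tool_pos: [0.5274, -0.2267, 0.1597]
tool_rot: [1.928, 2.009, 0.47]
contact_force: [-0.5, -1.8, -1.7]
opening: 0.0143
grip_force: 58.6
```

```bash
python3 st.py
```

```text
tip rel lug [  1.4   1.  -37.4] F tool [-1.7 -1.2  1.3] tau [ 0.43 -0.39  0.04] [ 0.    -0.001  0.004]
```

play_rows(
  series=[
    [0, [0, 0, 0.1], [0, 0, 0]],
    [0, [0, 0, 0.1], [0, 0, 0]],
    [0, [0, 0, 0.1], [0, 0, 0]],
    [0, [0, 0, 0.1], [0, 0, 0]],
    [0, [0, 0, 0], [0, 0, 0]],
  ],
)

```text
t: 15.48
tool_pos: [0.5364, -0.2264, 0.1417]
tool_rot: [1.927, 2.009, 0.47]
contact_force: [-0.1, -2.5, -3.1]
opening: 0.0143
grip_force: 58.7
```

```bash
python3 st.py
```

```text
tip rel lug [  1.4   0.9 -57.5] F tool [-2.5 -1.6  2.7] tau [ 0.53 -0.52 -0.01] [ 0.    -0.001  0.004]
```

play_rows(
  series=[
    [0, [0, 0, 0.1], [0, 0, 0]],
    [0, [0, 0, 0.1], [0, 0, 0]],
    [0, [0, 0, 0.08], [0, 0, 0]],
    [0, [0, 0, 0.04], [0, 0, 0]],
    [0, [0, 0, 0.04], [0, 0, 0]],
    [0, [0, 0, 0], [0, 0, 0]],
  ],
)

```text
t: 16.23
tool_pos: [0.544, -0.2265, 0.1272]
tool_rot: [1.927, 2.011, 0.468]
contact_force: [-13.0, -1.7, 8.2]
opening: 0.0143
grip_force: 60.4
```

```bash
python3 st.py
```

```text
tip rel lug [  1.7   0.5 -73.9] F tool [ -1.2  -8.1 -13.1] tau [ 1.73 -0.3   0.01] [-0.001 -0.001  0.005]
```

play_rows(
  series=[
    [0, [0, 0, -0.02], [0, 0, 0]],
    [0.45, [0, 0, 0], [0, 0, 0]],
    [0.45, [0, 0, 0], [0, 0, 0]],
    [0.45, [0, 0, 0], [0, 0, 0]],
    [0.45, [0, 0, -0.4], [0, 0, 0]],
    [0.45, [0, 0, -0.5], [0, 0, 0]],
    [0.45, [0, 0, -0.5], [0, 0, 0]],
    [0.45, [0, 0, -0.5], [0, 0, 0]],
  ],
)

```text
t: 17.23
tool_pos: [0.5016, -0.2276, 0.2131]
tool_rot: [1.927, 2.009, 0.471]
contact_force: [-0.4, 0.3, -0.2]
opening: 0.0384
grip_force: 0.0
```

play_rows(
  series=[
    [0.45, [0, 0, -0.3], [0, 0, 0]],
    [0.45, [0, 0, 0], [0, 0, 0]],
  ],
)

```text
t: 17.48
tool_pos: [0.4955, -0.2285, 0.2271]
tool_rot: [1.925, 2.007, 0.47]
contact_force: [-0.1, 0.4, -0.2]
opening: 0.0384
grip_force: 0.0
```

```bash
python3 snap.py k wrist top scene
python3 - <<'E'
from h import *
import pickle,cv2
o,d=pickle.load(open("k.pkl","rb"));c=d["wrist"];E=wristE(c,o["tool_pos"],o["tool_rot"])
A=deckR(YAW);L=LUG+A@[.0012,.001,0]
print(proj(c,[L,L+A[:,2]*.048],E).round(1), proj(d["scene"],[L,L+A[:,2]*.048]).round(1))
w=c["color"][130:330,220:420];s=d["scene"]["color"][130:210,350:450]
cv2.imwrite("pics/k1.png",np.hstack([cv2.resize(w,(400,400)),cv2.resize(s,(400,400)[:1]+(320,) ,interpolation=cv2.INTER_CUBIC) if 0 else cv2.copyMakeBorder(cv2.resize(s,(400,320)),0,80,0,0,0)]))
E
```

```text
17.475 [ 0.49545331 -0.2285304   0.22713017] [-0.13799164  0.436558   -0.17504685] 0.0383521268280136
[[318.  195. ]
 [317.7 212.3]] [[416.4 164.5]
 [424.4 156.6]]
```

View pics/k1.png

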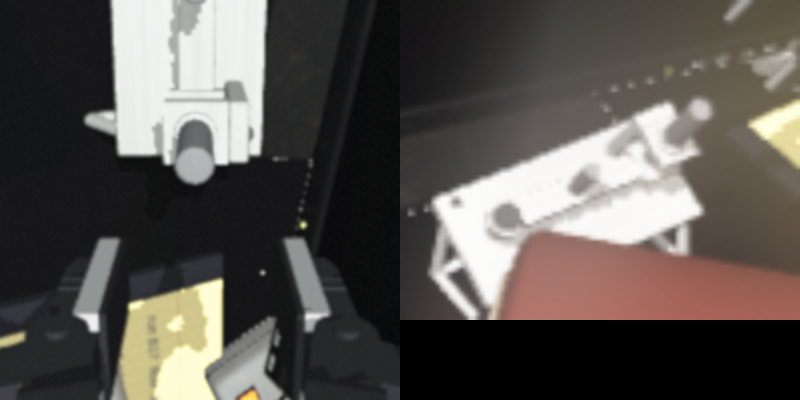

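The pin stands with its collar on the lug. Its grip top is at wrist pixel (317, 214), against (318, 212) predicted for a seated pin. The bar is straight and shut, and the gripper is clear.

```bash
python3 -c "
from station import ctrl
print(ctrl.finish_job())"
```

```text
the job is handed in; nothing more can be done
None
```

The bar is shut, the pin is seated through the lug, eye and deck with its collar on the lug, and the gripper is open and clear. I kept the arm away from the tape roll and the amber bottle. I handed the job in at about 17.5 s; the hand-in returned no verdict.

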